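Refit the desk radio's push knob and hold it pressed

ROBOT

A 6-joint arm with a two-finger parallel gripper is mounted at the origin on a cart in front of the work surface, level with it; the furniture and walls round the work are solid. World frame = base frame: x ahead of the robot, y to its left, z up, the work surface at z = 0. Lengths are in m, angles in rad, forces in N, time in s.
With the tool pointing down it reaches from about 0.4 to 0.825 m from the base axis. Payload 7 kg.
Tool frame: the origin (TCP) lies at the very end of the fingers, on their centre line; the grasp point (between the pads) lies 19 mm behind it (arm.grip_point_offset is the distance from the TCP to the grasp point, in m); z points along the fingers, y is the line along which they close (so a half turn about z gives the same grasp; the last joint's range is limited). The gripper opens to 88 mm and grips with 3 to 60 N. Pads are 19 mm wide; open, the fingers measure 130 mm over their backs; the gripper's body (78 mm by 193 mm) begins 47 mm behind the grasp point.
Start: joints at [-0.875, 0.359, 0.012, 0, -1.224, -0.288], TCP at [0.268, -0.62, 0.192] pointing down, gripper open.
Joint ranges: [-3.07, 3.07], [-1.43, 2.12], [-1.02, 1.25], [-3.03, 1.67], [-3.05, -0], [-3.03, 3.03]. Speed limits (rad/s): [2.39, 2.39, 3.01, 3.14, 3.14, 3.14].

INTERFACE

Orientations are given as [roll, pitch, yaw] about the fixed x, y, z axes, in that order (R = Rz(yaw) Ry(pitch) Rx(roll)).
In Python, from station import arm, cams gives the robot as it stands.
- The arm moves only by the shell command python3 -m handwheel 'ROWS' [FORCE]. ROWS is JSON, a list that holds one entry, the list of rows, each a list of 7 numbers: the shift along the tool's x, y, z normalised to -1 to 1, where 1 is 0.08 m, then the turn, a rotation vector about the tool's x, y, z normalised to -1 to 1, where 1 is 0.5 rad, then the closure in counts, from 0 (fully open) to 255 (shut). In form: [[[x, y, z, wx, wy, wz, hand], ...]]. A call has 1 to 5 rows; each row is the pose to reach, as a shift and turn from the pose commanded when the call began, along the tool's axes at that moment; what a row does not reach only later rows make up. A row lasts 1/8 s, in which the tool goes at most 62.5 mm and 10.7 degrees, less where a joint would pass 70% of its speed; a pose out of reach is approached as far as the arm can. A call with a number of a shift or a turn outside -1 to 1 is refused whole. A call with a gripper value outside its range is refused whole. The fingers move at their own pace and stop on an object; FORCE is the grip in N (left out, the last holds). Time passes only in rows, so rows that repeat a pose let the fingers close. It gives the time, the measured TCP pose, the force, the opening and the grip force at its end, in the units of the state.
- arm.get_state(): the state, without advancing time (a new reading comes with each control period).
- cams.grab_frame(name): name is "scene" or "top"; returns the picture (480x640x3 uint8, blue, green, red); there is no depth.
- cams.camera_info(name): a dict with "camera_matrix" (3x3 intrinsics, pixels), "R" (3x3) and "t" (3): a world point X has camera coordinates R X + t. Camera axes: x right, y down, z forward; pixel columns grow to the right and rows downward; lengths in m; the calibration is good to about 2 mm. A picture is of the moment at which its call begins. camera_info takes no time and is no camera call.
- arm.job_done(): hands the job in; it is judged then, once.
The state is a dict: "t": time; "q": joint angles; "qd": joint speeds; "joint_efforts": joint torques, N m; "eef_pos": TCP position; "ee_rot": TCP orientation; "force": force on the tool from outside, world axes, zero at the start; "moment": the same for the moment, N m; "width": finger opening in m; "gripper_force": force on a finger pad.
Only numpy, scipy, OpenCV 4.12 (cv2) and the standard library are available. Lean on these libraries where they do the work, as an engineer would, in place of code of your own. Each camera call takes 0.05 s, during which the arm holds its last target. There are 200 camera calls.

TASK

The knob has come off the little desk radio. Pick it up, turn it so that the flat in its bore matches the flat on the bare D-shaft, push it fully home without forcing it, then press knob and shaft down against the spring, as when switching the radio on, and finish while still holding the knob pressed down. Leave the phone, the calculator and the earbud case where they are.

Things in the scene. Friction and masses are not known exactly. Their poses are not given: they have to be found in the camera images.
- knob: Loose black knob standing upright on the desk, 50 g. Round skirt 44 mm across, 22 mm high, finger bar on top. Underside: blind D-shaped bore 15 mm deep, 19.4 mm in diameter, flat 4.1 mm from the axis on the +x side, mouth chamfered 2 mm. An orange line on the +x half of the bar's top, down that end and on the rim marks the side of the flat. Origin: centre of the underside; z up.
- knob_bar (a point): Middle of the knob's finger bar, 32 mm above the knob's underside: the place to grip. The straight bar is 38 mm long (along x), 14 mm thick (along y) and rises from the skirt's top at 22 mm to 42 mm above the underside. Same axes as the knob.
- shaft_top (a point): Centre of the upper end of the bare upright brass D-shaft, 72 mm above the desk at rest. Diameter 18 mm, flat 3.5 mm from the axis on the +x side of this frame, tip tapered 2.2 mm, 22 mm proud of the radio. z up; turns and sinks with the shaft. With the knob fully home the bore's end rests on it: the knob's underside is 15 mm below this point, knob x along this x.
- shaft_press (a joint): How far the shaft is pushed down, in m: 0 at rest, 0.005 at the stop. A spring pushes it up with 3 N at the start and 8 N at the stop; the radio counts as on past 0.0025.
- shaft_turn (a joint): Turn of the shaft in the radio, rad, counter-clockwise seen from above; stiff (0.3 N m), stays where it is. A black disc 35 mm across at the shaft's foot turns with it; a white mark on the disc shows the side of the shaft's flat. The orientation of shaft_top already includes this turn.
- radio: Desk radio, wooden box with grey top, 120 mm (x) by 210 mm (y) by 50 mm high, fixed to the desk. Origin: centre of its underside. The shaft's axis is 60 mm to its -y side (right); a round loudspeaker grille is on the +y side; a folded aerial, 56 mm above the desk, runs along its rear edge. The fully pressed knob stays clear of it.
- phone: Phone lying flat, 146 x 72 x 8 mm, to be left alone. Origin: centre of its underside.
- calculator: Pocket calculator lying flat, 118 x 74 x 11 mm, to be left alone. Origin: centre of its underside.
- earbud_case: White closed earbud case, 46 x 52 x 31 mm, to be left alone. Origin: centre of its underside.
- knob_mark (a point): Point on the knob's skirt, at its top rim 22 mm out along the knob's +x, where the orange line meets the rim: the side of the bore's flat. Fitted, it stands over the side of the shaft's flat. Same axes as the knob.
Things that resemble listed ones, but are neither listed nor needed, are in the scene too. Several things have the shape of the knob; the one meant has the colours described above.

How it is judged:
By the outcome, as a careful person would: the job done as asked, in the order asked, and still so for the second after the job is handed in, while the arm keeps its last pose, push and grip.
It also fails if it takes over 38 s, if anything falls off the work surface, if the arm or the gripper's body presses on something with over 40 N, if the wrist force passes 120 N, or if a joint passes its speed limit or range.

## Working session

There is one attempt and no reset: what is moved stays moved. The work goes in short steps, Python scripts to look and compute and a shell command to move; the robot and the scene stay as the last step left them, time stands still between calls to the robot, and variables do not carry over. Pictures are saved under pics/ and viewed, at most 10 in all, crops included, and the job is handed in when it is done.

```bash
ls; mkdir -p pics; python3 - <<'E'
from station import arm,cams
import cv2
for n in("scene","top"):
    cv2.imwrite(f"pics/{n}0.png",cams.grab_frame(n)); i=cams.camera_info(n); print(n,i)
print(arm.get_state())
E
```

```text
pics
scene {'camera_matrix': array([[546.82387703,   0.        , 317.58278683],
       [  0.        , 546.82387703, 242.93635956],
       [  0.        ,   0.        ,   1.        ]]), 'R': array([[-0.89388661, -0.44791766, -0.018344  ],
       [-0.32034438,  0.66684984, -0.67282298],
       [ 0.31360199, -0.59555106, -0.73957605]]), 't': array([0.48729803, 0.27433736, 1.23590278])}
top {'camera_matrix': array([[618.49003197,   0.        , 308.67189915],
       [  0.        , 618.49003197, 245.56621615],
       [  0.        ,   0.        ,   1.        ]]), 'R': array([[-0.02940988, -0.99944779,  0.01546517],
       [-0.99850417,  0.02866164, -0.04656113],
       [ 0.04609216, -0.0168114 , -0.99879572]]), 't': array([-0.05736181,  0.58491436,  1.28638401])}
{'t': 0.1, 'q': array([-8.74891517e-01,  3.59340034e-01,  1.11836888e-02, -2.60199770e-04,
       -1.22411136e+00, -2.88105234e-01]), 'qd': array([ 1.05735276e-03, -3.31109506e-03,  8.16352139e-04,  1.31583473e-03,
       -5.77861061e-04, -5.16036930e-05]), 'joint_efforts': array([-5.28898472e-04, -5.84163988e+01,  2.93752885e+01,  7.01557070e+00,
        1.02155274e-02, -6.57524765e-05]), 'eef_pos': array([ 0.26747392, -0.61923345,  0.19102356]), 'ee_rot': array([ 3.14011241e+00, -1.83567991e-04, -2.73388153e+00]), 'force': array([-0.7045056 , -0.35565104,  1.14612918]), 'moment': array([ 0.0250467 , -0.03770523, -0.00427125]), 'gripper_force': 0.0, 'width': 0.08745416143993334}
```

View pics/top0.png

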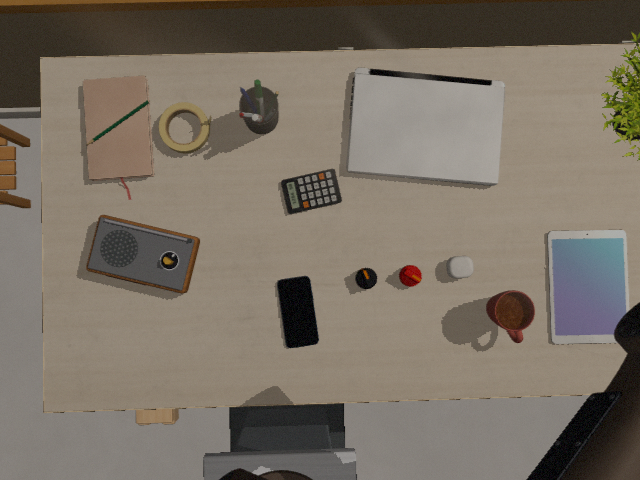

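View pics/scene0.png

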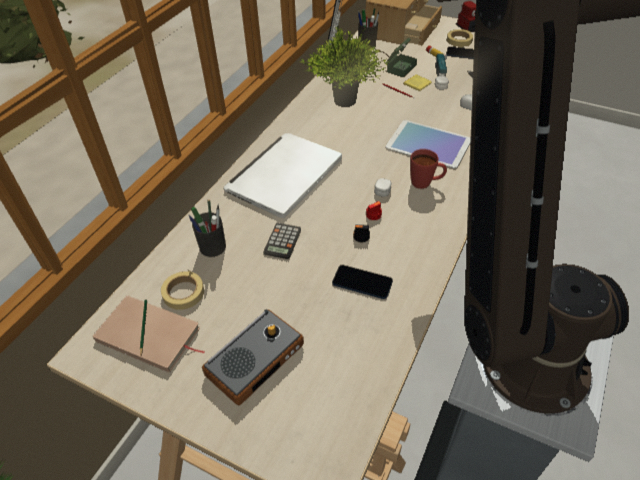

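The top view shows two knob shapes: black with an orange line at (366,278) and red at (410,275). The black one fits the description. The radio is at (143,254) and its shaft at (169,260). I'll confirm with an enlarged crop.

```bash
python3 - <<'E'
import cv2,numpy as np
t=cv2.imread("pics/top0.png");s=cv2.imread("pics/scene0.png")
f=lambda im,u,v,r:cv2.resize(im[v-r:v+r,u-r:u+r],(380,290 if 0 else 380)[:2],interpolation=cv2.INTER_CUBIC)
def c(im,u,v,w=27,h=20): return cv2.resize(im[v-h:v+h,u-w:u+w],(400,296),interpolation=cv2.INTER_CUBIC)
cv2.imwrite("pics/crop.png",np.vstack([np.hstack([c(t,366,278),c(t,169,260)]),np.hstack([c(s,361,233),c(s,272,331)])]))
E
```

```text
(no output)
```

View pics/crop.png

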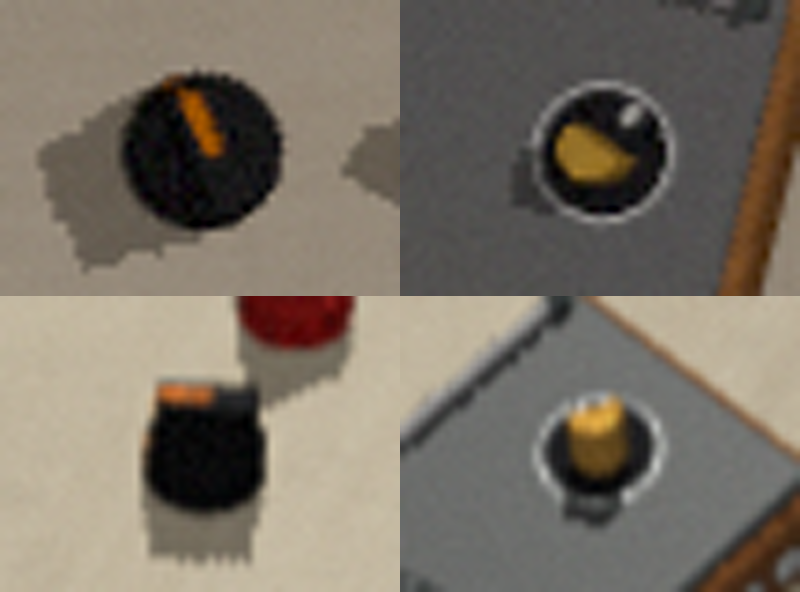

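The crop confirms it: black knob with an orange line towards the upper left. The shaft has its flat and white mark up-right, with the mark at about (174.3,255.1) and the ring centre at about (169.4,260.4).

```bash
cat > h.py <<'E'
import cv2,numpy as np
from station import arm,cams
from scipy.spatial.transform import Rotation as Rn
I={n:cams.camera_info(n) for n in("scene","top")}
def ray(n,uv,z):
    i=I[n];K,R,t=i["camera_matrix"],i["R"],i["t"]
    c=-R.T@t; d=R.T@np.linalg.solve(K,[uv[0],uv[1],1]); return c+d*(z-c[2])/d[2]
def proj(n,X):
    i=I[n];p=i["camera_matrix"]@(i["R"]@np.asarray(X)+i["t"]);return p[:2]/p[2]
E
python3 - <<'E'
from h import *
fr=[cams.grab_frame("top").astype(float) for _ in range(4)]; T=np.mean(fr,0)
S=np.mean([cams.grab_frame("scene").astype(float) for _ in range(4)],0)
np.save("T.npy",T);np.save("S.npy",S)
def near(m,u,v,r):
    k=np.zeros(m.shape,bool);k[v-r:v+r+1,u-r:u+r+1]=1;return m&k
def cen(w,m):
    v,u=np.nonzero(m);ww=w[m];return np.array([(u*ww).sum(),(v*ww).sum()])/ww.sum()
deg=lambda d:np.degrees(np.arctan2(d[1],d[0]))
for n,im,k,s in(("top",T,(366,278),(169,260)),("scene",S,(361,233),(272,331))):
    b,g,r=im[...,0],im[...,1],im[...,2]
    # knob silhouette
    dark=near(im.max(2)<60,*k,16); org=near((r-b)>60,*k,16)
    m=((dark|org)*255).astype(np.uint8); c=max(cv2.findContours(m,0,1)[0],key=cv2.contourArea)
    (x,y),rad=cv2.minEnclosingCircle(c); print(n,"knob circ",x,y,rad,"z.022",ray(n,(x,y),.022),"mm rad",rad*1000*1.26/618)
    if n=="scene": org[236-0:]=0
    v,u=np.nonzero(org);P=np.array([ray(n,p,.042)[:2] for p in zip(u,v)]);w=(r-b)[org]
    mu=(P*w[:,None]).sum(0)/w.sum();C=np.cov(P.T,aweights=w);e=np.linalg.eigh(C)
    d=e[1][:,1];pr=(P-mu)@d;print(" orange n",len(P),"mu",mu,"ang",deg(d),"ext",pr.min(),pr.max(),"sd",np.sqrt(e[0]))
    # shaft
    grey=near((im.max(2)-im.min(2)<25)&(im.min(2)>105),*s,12)
    br=near((r-b)>50,*s,10 if n=="top" else 9)
    v,u=np.nonzero(grey); print(" grey px",len(u))
    if n=="top":
        print(im.mean(2)[248:274,156:183].astype(int))
    print(" brass cen",cen(r-b,br),ray(n,cen(r-b,br),.072),br.sum())
E
```

```text
top knob circ 365.65509033203125 278.1856994628906 10.720962524414062 z.022 [ 0.51107925 -0.19111788  0.022     ] mm rad 21.858273108028673
 orange n 32 mu [ 0.51996714 -0.188916  ] ang -154.79461566367053 ext -0.01322847953579112 0.009741187890001113 sd [0.00177681 0.00574425]
 grey px 50
[[ 80  79  81  78  79  80  80  80  80  80  79  79  79  79  80  80  79  80
   82  79  79  79  79  80  81  80  81]
 [ 81  81  80  80  80  80  79  81  79  80  79  78  80  79  78  80  80  80
   79  81  79  80  80  81  80  81  80]
 [ 80  79  80  80  79  79  80  80  80  80  80  80  79  79  80  81  80  80
   80  80  79  79  80  79  79  80  79]
 [ 78  80  80  78  82  82  80  81  81  79 109 124 137 142 130 127 104  98
   82  81  81  80  80  80  81  81  79]
 [ 80  79  80  79  81  79  81  82 109 136 102  69  50  47  42  60 111 141
  120  88  79  79  80  80  80  82  79]
 [ 81  80  81  80  81  80  92 124  98  58  33  24  21  14  16  23  37  62
  110 126  91  81  79  81  81  80  80]
 [ 79  79  79  79  79  81 120 100  49  24  19  22  18  20  21  19  79 134
  102  91 123  92  80  79  81  81  81]
 [ 79  79  79  80 
[... 1848 characters left out ...]
 80  78  82  81
   81  81  82  79  81  81  79  79  80]
 [ 80  81  82  80  78  80  80  79  80  81  79  81  79  80  81  80  80  79
   78  81  82  79  81  79  81  80  80]
 [ 81  80  80  81  78  81  80  79  78  79  80  81  81  79  81  80  81  80
   81  80  80  79  82  82  83  81  82]]
 brass cen [166.93228406 260.54299986] [0.55849468 0.21085063 0.072     ] 57
scene knob circ 361.0 232.5 9.60478687286377 z.022 [ 0.50670676 -0.18844795  0.022     ] mm rad 19.582575177683413
 orange n 46 mu [ 0.50476621 -0.21219037] ang 60.947752615455364 ext -0.03751967233090321 0.03236108675033976 sd [0.00456831 0.02628903]
 grey px 416
 brass cen [271.14808761 328.85018447] [0.55218508 0.21568871 0.072     ] 59
```

```bash
cat >> h.py <<'E'
def rem(p,yaw):
    s=arm.get_state();R=Rn.from_euler("xyz",s["ee_rot"])
    d=R.inv().apply(np.array(p)-s["eef_pos"])/.08
    w=(R.inv()*Rn.from_euler("xyz",[np.pi,0,yaw])).as_rotvec()/.5
    print("t",round(s["t"],2),"pos",s["eef_pos"].round(4),"rpy",s["ee_rot"].round(4),"F",s["force"].round(1),"width",round(s["width"],4),"gf",round(s["gripper_force"],1),"\nq",s["q"].round(2),"shift",d.round(3),"turn",w.round(3))
E
python3 - <<'E'
from h import *
T=np.load("T.npy");S=np.load("S.npy")
deg=lambda d:np.degrees(np.arctan2(d[1],d[0]))
# knob bar: bright orange only
r_b=T[...,2]-T[...,0]
sub=r_b[262:295,350:383]; print("max",sub.max())
m=np.zeros(r_b.shape,bool);m[262:295,350:383]=sub>.55*sub.max()
v,u=np.nonzero(m);print(sorted(set(v)),len(u))
w=r_b[m];P=np.array([ray("top",p,.042)[:2] for p in zip(u,v)])
mu=(P*w[:,None]).sum(0)/w.sum();e=np.linalg.eigh(np.cov(P.T,aweights=w));d=e[1][:,1];d*=np.sign(d[0])
print("bar mid(+9.5)",mu,"ang",deg(d),"centre",mu-9.5e-3*d)
# ring fits
for n,im,c in(("top",T,(169.1,260)),("scene",S,(272.5,332))):
    g=im.mean(2).astype(np.float32); pts=[]
    X0=ray(n,c,.0505)
    for a in np.radians(np.arange(0,360,5)):
        rr=np.arange(.0145,.0225,.0002)
        uv=np.array([proj(n,X0+np.array([np.cos(a),np.sin(a),0])*q) for q in rr],np.float32)
        val=cv2.remap(g,uv[:,:1].copy(),uv[:,1:].copy(),cv2.INTER_LINEAR)[:,0]
        if val.max()>100: k=val.argmax();pts.append((X0+np.array([np.cos(a),np.sin(a),0])*rr[k])[:2])
    pts=np.array(pts)
    for _ in range(3):
        A=np.c_[2*pts,np.ones(len(pts))];x=np.linalg.lstsq(A,(pts**2).sum(1),rcond=None)[0];R=np.sqrt(x[2]+x[0]**2+x[1]**2)
        res=np.abs(np.hypot(*(pts-x[:2]).T)-R);pts=pts[res<max(2*np.median(res),4e-4)]
    print(n,"axis",x[:2],"R",R,len(pts),"res",res.mean())
    if n=="top":
        mk=ray(n,(172.81,254.98),.0505)[:2]-x[:2];print("mark r",np.hypot(*mk),"yaw",deg(mk),np.radians(deg(mk)))
        ax=x[:2]
# radio rectangle consistency
hsv=cv2.cvtColor(T.astype(np.uint8),cv2.COLOR_BGR2HSV)
print("scene predicted centre px",proj("scene",[*ax,.0505]))
g=S.mean(2).astype(int);print(g[320:344,262:284])
rem([.511,-.191,.12],np.radians(deg(d))-np.pi)
E
```

```text
max 157.75
[np.int64(270), np.int64(271), np.int64(272), np.int64(273), np.int64(274), np.int64(275), np.int64(276), np.int64(277), np.int64(278)] 23
bar mid(+9.5) [ 0.51926734 -0.18950358] ang 24.995649051107467 centre [ 0.51065711 -0.1935178 ]
top axis [0.55987528 0.21128103] R 0.018706322017937187 52 res 0.00024634518020253456
mark r 0.01296739065189632 yaw -38.08075768065427 -0.6646346031815364
scene axis [0.55664093 0.21002006] R 0.019140887467671088 38 res 0.00040503299112431754
scene predicted centre px [269.95327679 331.37921502]
[[112 111 111 110 112 112 112 111 113 113 113 113 113 113 112 113 114 113
  110 104 109 138]
 [110 110 111 111 111 111 110 113 111 112 113 112 113 113 114 113 112 115
  113 113 104 102]
 [110 111 110 111 112 111 111 112 111 111 112 113 114 112 113 112 113 115
  113 116 113 108]
 [111 110 111 111 110 110 110 112 115 115 115 112 113 114 113 113 113 114
  113 114 115 115]
 [111 110 110 111 108 113 112 132 139 143 159 137 120 124 117 115 111 113
  113 115 115 115]
 [110 110 111 109 116 138 129 176 137 132 161 144 122 110 127 128 118 114
  114 113 114 113
[... 1179 characters left out ...]
 118 111 112
  112 112 113 112]
 [109 109 110 110 110  62  52  66  70  76  69  60  67 111 114 111 110 113
  112 112 113 112]
 [108 109 110 111 107  60  50  51  47  47  46  52  86 108 111 112 112 111
  113 111 112 112]
 [108 108 108 111 108  90  86  85  54  47  53  85 108 110 112 112 111 112
  113 111 111 111]
 [108 107 110 109 110 109 110 108  92  88  90 107 112 111 111 110 112 112
  113 112 113 112]
 [109 108 109 110 110 109 111 110 110 111 110 111 111 112 110 112 111 111
  112 111 112 112]]
t 0.5 pos [ 0.2677 -0.6196  0.1918] rpy [ 3.1415  0.     -2.7338] F [ 0.3 -0.3 -0.1] width 0.0876 gf 0.0 
q [-0.87  0.36  0.01 -0.   -1.22 -0.29] shift [-4.917  3.712  0.898] turn [ 0.     0.    -0.057]
```

```bash
python3 -m handwheel '[[[-1,0.75,0,0,0,-0.06,100],[-1,0.75,0,0,0,-0.06,100]]]' 25
python3 -m handwheel '[[[-1,0.75,0,0,0,0,100],[-1,0.75,0,0,0,0,100]]]'
python3 -m handwheel '[[[-1,0.75,0.1,0,0,0,100],[-1,0.75,0.1,0,0,0,100]]]'
python3 -m handwheel '[[[-1,0.75,0.3,0,0,0,100],[-1,0.75,0.3,0,0,0,100]]]'
python3 -c "
from h import *
rem([.511,-.192,.09],np.radians(-155))"
```

```text
t: 0.75
eef_pos: [0.3178, -0.5313, 0.1918]
ee_rot: [3.141, 0.0, -2.704]
force: [0.7, -0.7, 0.4]
width: 0.0732
gripper_force: 0.0
t: 1.0
eef_pos: [0.3652, -0.4426, 0.1922]
ee_rot: [-3.141, 0.0, -2.703]
force: [-0.4, -1.5, -0.5]
width: 0.0555
gripper_force: 0.0
t: 1.25
eef_pos: [0.4122, -0.3543, 0.184]
ee_rot: [-3.141, 0.001, -2.703]
force: [0.8, -0.4, 0.2]
width: 0.0532
gripper_force: 0.0
t: 1.5
eef_pos: [0.4592, -0.266, 0.1597]
ee_rot: [-3.141, 0.001, -2.703]
force: [-0.5, 0.0, 0.1]
width: 0.053
gripper_force: 0.0
t 1.5 pos [ 0.4592 -0.266   0.1597] rpy [-3.1414e+00  6.0000e-04 -2.7028e+00] F [-0.5  0.   0.1] width 0.053 gf 0.0 
q [-0.16  0.15 -0.35 -0.   -1.07 -0.98] shift [-0.979  0.563  0.872] turn [-0.     0.001  0.005]
```

```bash
python3 -m handwheel '[[[-1,0.55,0.5,0,0,0,100],[-1,0.55,0.9,0,0,0,100],[-1,0.55,0.9,0,0,0,100]]]' 25
python3 - <<'E'
from h import *
rem([.511,-.192,.0245],np.radians(-155))
t=cams.grab_frame("top");s=cams.grab_frame("scene")
c=lambda im,u,v:cv2.resize(im[v-30:v+30,u-40:u+40],(400,300),interpolation=cv2.INTER_CUBIC)
p=[int(x) for x in proj("top",[.511,-.192,.04])];q=[int(x) for x in proj("scene",[.511,-.192,.04])]
cv2.imwrite("pics/pre.png",np.hstack([c(t,*p),c(s,*q)]))
E
```

```text
t: 1.88
eef_pos: [0.5109, -0.1922, 0.0846]
ee_rot: [3.138, -0.005, -2.701]
force: [-0.5, 0.2, -0.3]
width: 0.0533
gripper_force: 0.0
t 1.88 pos [ 0.5109 -0.1922  0.0846] rpy [ 3.1385 -0.0049 -2.7013] F [-0.5  0.2 -0.3] width 0.0533 gf 0.0 
q [-0.    0.25 -0.41 -0.   -0.92 -1.13] shift [-0.006 -0.001  0.751] turn [ 0.006 -0.01   0.008]
```

View pics/pre.png

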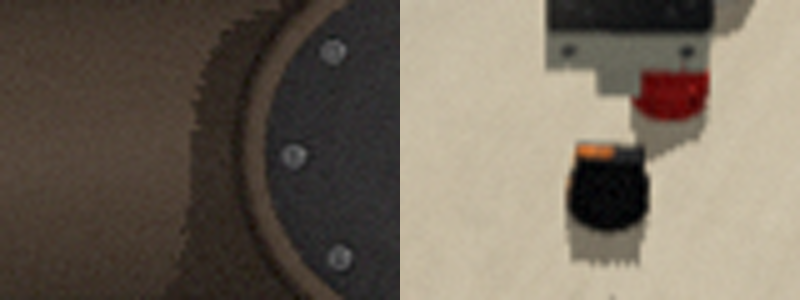

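The top view is blocked by the arm. The scene view shows the fingers above the knob and clear of the red one. I'll descend with the tips just above the skirt, then close.

```bash
python3 -m handwheel '[[[0,0,0.5,0,0,0,100],[0,0,0.75,0,0,0,100],[0,0,0.75,0,0,0,100]]]' 25
python3 -c "
from h import *
rem([.511,-.192,.0245],np.radians(-155))"
python3 -m handwheel '[[[0,0,0,0,0,0,200],[0,0,0,0,0,0,255],[0,0,0,0,0,0,255],[0,0,0,0,0,0,255],[0,0,0,0,0,0,255]]]' 25
python3 -c "
from h import *
rem([.511,-.192,.0245],np.radians(-155))"
```

```text
t: 2.35
eef_pos: [0.5115, -0.1952, 0.028]
ee_rot: [3.141, -0.001, -2.705]
force: [0.8, -0.6, 0.3]
width: 0.0532
gripper_force: 0.0
t 2.35 pos [ 0.5115 -0.1952  0.028 ] rpy [ 3.1414e+00 -8.0000e-04 -2.7050e+00] F [ 0.8 -0.6  0.3] width 0.0532 gf 0.0 
q [-0.01  0.32 -0.47  0.   -0.78 -1.13] shift [-0.011  0.039  0.044] turn [ 0.    -0.002  0.   ]
t: 2.98
eef_pos: [0.5122, -0.1943, 0.028]
ee_rot: [-3.142, 0.0, -2.704]
force: [0.3, 0.6, -0.5]
width: 0.0088
gripper_force: 0.0
t 2.98 pos [ 0.5122 -0.1943  0.028 ] rpy [-3.1415e+00  1.0000e-04 -2.7037e+00] F [ 0.3  0.6 -0.5] width 0.0088 gf 0.0 
q [-0.    0.32 -0.47  0.   -0.78 -1.13] shift [0.002 0.032 0.043] turn [-0.     0.     0.003]
```

```bash
python3 - <<'E'
from h import *
s=cams.grab_frame("scene")
q=[int(x) for x in proj("scene",[.511,-.192,.04])]
cv2.imwrite("pics/g1.png",cv2.resize(s[q[1]-45:q[1]+45,q[0]-60:q[0]+60],(800,600),interpolation=cv2.INTER_CUBIC))
rem([.511,-.192,.0245],np.radians(-155))
E
```

```text
t 3.02 pos [ 0.5122 -0.1942  0.0279] rpy [-3.1416 -0.     -2.7037] F [ 0.3 -0.   0. ] width 0.0047 gf 0.0 
q [-0.    0.32 -0.47  0.   -0.78 -1.13] shift [0.002 0.032 0.042] turn [-0.    -0.     0.003]
```

View pics/g1.png

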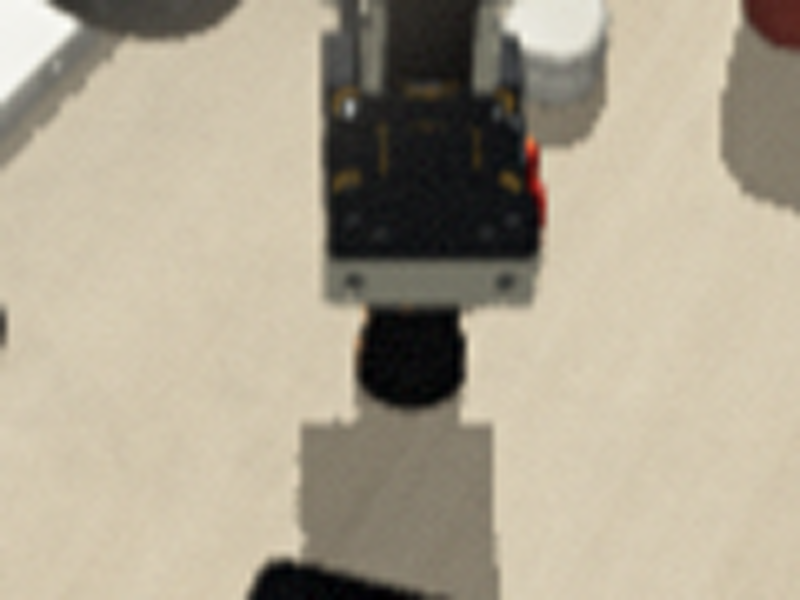

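```bash
python3 - <<'E'
from h import *
q=[int(x) for x in proj("scene",[.511,-.192,.04])]
o=np.array([q[0]-40,q[1]-30])
y=np.array([np.sin(-2.7),-np.cos(-2.7),0])
for s in(-1,1):
    for dx in (-1,1):
        x=np.array([np.cos(-2.7),np.sin(-2.7),0])*.0095*dx
        print("pre finger tip px in crop",s,(proj("scene",np.array([.5109,-.1922,.0846])+s*y*.0265+x)-o)*5+[400,0])
o=np.array([q[0]-60,q[1]-45])
for dz in (0,.019,.066):print("now tcp crop",dz,(proj("scene",np.array([.5122,-.1942,.028+dz]))-o)*6.667)
for P in([.511,-.1925,.042],[.511,-.1925,.022],[.511,-.1925,0]):print("knob crop",P,(proj("scene",P)-o)*6.667)
E
```

```text
pre finger tip px in crop -1 [586.07689472  59.26380405]
pre finger tip px in crop -1 [621.58203942  59.36149717]
pre finger tip px in crop 1 [588.69216455 129.83462252]
pre finger tip px in crop 1 [625.08325557 129.96193676]
now tcp crop 0 [400.57519937 319.83877942]
now tcp crop 0.019 [402.4101346  287.40866006]
now tcp crop 0.066 [407.10276187 204.47251052]
knob crop [0.511, -0.1925, 0.042] [402.95780115 299.63291684]
knob crop [0.511, -0.1925, 0.022] [401.02481016 333.57926323]
knob crop [0.511, -0.1925, 0] [398.9422369  370.15250855]
```

```bash
python3 -m handwheel '[[[0,0,0,0,0,0,100],[0,0,0,0,0,0,100],[0,0,0,0,0,0,100]]]' 25
python3 - <<'E'
from h import *
print("gpo",arm.grip_point_offset,[a for a in dir(arm) if a[0]!='_'])
s=cams.grab_frame("scene");st=arm.get_state();print(st["eef_pos"],st["width"])
R=Rn.from_euler("xyz",st["ee_rot"]);o=np.array([310,165])
im=cv2.resize(s[165:255,310:430],(800,600),interpolation=cv2.INTER_CUBIC)
for k,col in((1,(0,255,0)),(-1,(255,0,255))):
  for z in(0,-.019,-.066):
    pts=[((proj("scene",st["eef_pos"]+R.apply([dx,k*st["width"]/2,z]))-o+.5)*6.667).astype(int) for dx in(-.0095,.0095)]
    cv2.line(im,tuple(map(int,pts[0])),tuple(map(int,pts[1])),col,1)
cv2.imwrite("pics/g2.png",im)
E
```

```text
t: 3.4
eef_pos: [0.5121, -0.1943, 0.0278]
ee_rot: [3.142, -0.0, -2.704]
force: [0.1, 0.6, 0.6]
width: 0.0293
gripper_force: 0.0
gpo 0.0188 ['Unreachable', 'get_state', 'grip_point_offset', 'job_done']
[ 0.51213263 -0.194277    0.02780289] 0.033592238279037324
```

View pics/g2.png

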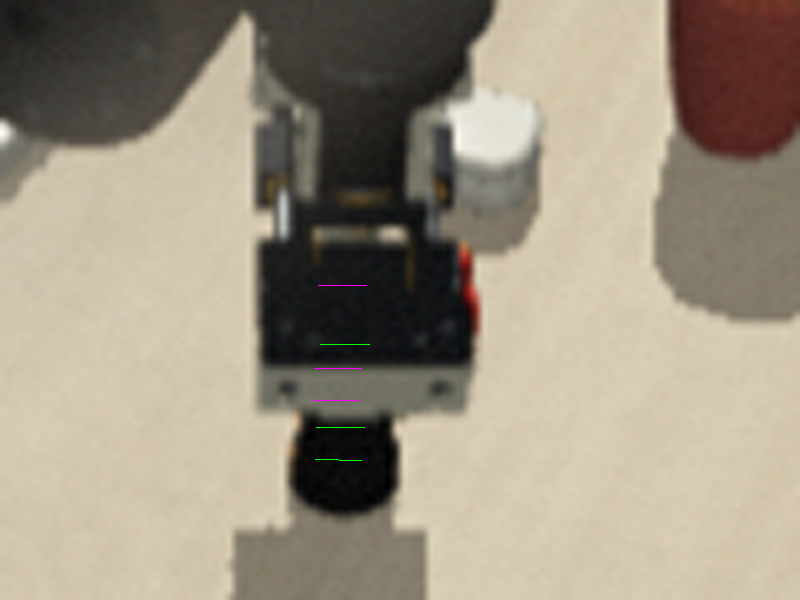

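No near finger shows where the reported TCP puts it, so the real tip may be higher than reported. I'll back off over bare desk, open wide and look once.

```bash
python3 -m handwheel '[[[0,0,-0.5,0,0,0,0],[0,0,-0.7,0,0,0,0],[1,0,-0.7,0,0,0,0],[1,0,-0.7,0,0,0,0],[1,0,-0.7,0,0,0,0]]]' 25
python3 -m handwheel '[[[0,0,0,0,0,0,0],[0,0,0,0,0,0,0]]]'
python3 - <<'E'
from h import *
S=cams.grab_frame("scene");T=cams.grab_frame("top");st=arm.get_state();print(st["eef_pos"],st["ee_rot"],st["width"],st["q"])
R=Rn.from_euler("xyz",st["ee_rot"]);ims=[]
for n,im in(("scene",S),("top",T)):
  c=proj(n,st["eef_pos"]+[0,0,.03]).astype(int);o=c-[50,75]
  a=cv2.resize(im[max(o[1],0):o[1]+150,o[0]:o[0]+100],(400,600),interpolation=cv2.INTER_CUBIC);o=np.maximum(o,0)
  print(n,o)
  for k,col in((1,(0,255,0)),(-1,(255,0,255))):
   for z in(0,-.066):
    p=[((proj(n,st["eef_pos"]+R.apply([dx,k*st["width"]/2,z]))-o+.5)*4).astype(int).tolist() for dx in(-.0095,.0095)]
    cv2.line(a,p[0],p[1],col,1)
  ims.append(a)
cv2.imwrite("pics/g3.png",np.hstack(ims))
E
```

```text
t: 4.08
eef_pos: [0.4389, -0.2286, 0.0841]
ee_rot: [-3.141, 0.0, -2.705]
force: [0.6, 0.1, -0.4]
width: 0.0833
gripper_force: 0.0
t: 4.32
eef_pos: [0.4406, -0.228, 0.0837]
ee_rot: [-3.142, 0.0, -2.703]
force: [0.2, 0.5, 0.3]
width: 0.0876
gripper_force: 0.0
[ 0.44025877 -0.22793832  0.08361994] [ 3.14144603e+00 -3.07434689e-04 -2.70318393e+00] 0.08763995249645995 [-8.04720807e-02  1.67323271e-01 -5.24197403e-01  3.26188792e-05
 -8.79615335e-01 -1.05193635e+00]
scene [341 131]
top [340 239]
```

View pics/g3.png

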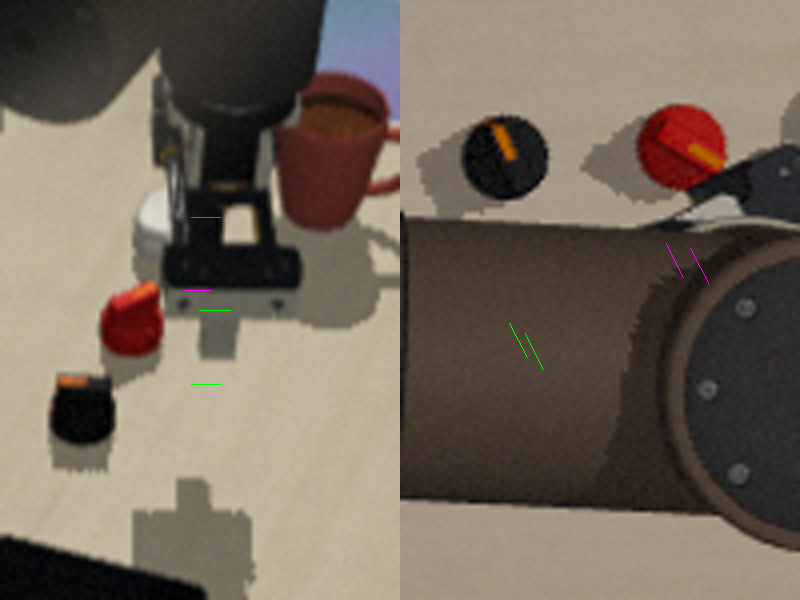

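```bash
python3 - <<'E'
from h import *
Q=ray("top",(339+60/7.407,258+211/7.407),0);B=np.array([.508,-.186,.042]);L=(Q-B)/.042;print("L per m height",L)
o=np.array([341,131])
c=-I["scene"]["R"].T@I["scene"]["t"]
def tri(p,q,nm):
    p=np.array(p)/4+o-.5;q=np.array(q)/4+o-.5
    Qd=ray("scene",q,0);d=ray("scene",p,0)-c;d/=np.linalg.norm(d)
    A=np.c_[d,L];x=np.linalg.lstsq(A,Qd-c,rcond=None)[0]
    P1=c+d*x[0];P2=Qd-L*x[1];print(nm,"on ray",P1.round(4),"on light",P2.round(4))
tri((199,357),(177,478),"finger bl?");tri((237,357),(210,480),"finger br?")
tri((163,310),(133,512),"plate l");tri((299,318),(250,512),"plate r")
tri((85,378),(82,468),"knob check")
print(proj("scene",[.4403,-.2279,.0836]))
E
```

```text
L per m height [-0.32222127  0.77400304 -1.        ]
finger bl? on ray [ 0.4408 -0.2285  0.0636] on light [ 0.4509 -0.2249  0.0632]
finger br? on ray [ 0.4176 -0.2381  0.065 ] on light [ 0.4306 -0.2336  0.0642]
plate l on ray [ 0.4662 -0.2201  0.104 ] on light [ 0.4789 -0.2154  0.1036]
plate r on ray [ 0.384  -0.2537  0.1017] on light [ 0.4078 -0.2462  0.0998]
knob check on ray [ 0.5075 -0.1927  0.047 ] on light [ 0.507  -0.1929  0.047 ]
[390.95191067 214.63610818]
```

The finger tip and its shadow both put the real tip about 28 mm above the reported TCP. I'll check by touch: close the fingers and descend gently onto bare desk.

```bash
python3 -m handwheel '[[[0,0,0.5,0,0,0,200],[0,0,0.7,0,0,0,200],[0,0,0.9,0,0,0,200],[0,0,0.95,0,0,0,200],[0,0,0.95,0,0,0,200]]]' 25 | egrep 'pos|force|width'
for i in 1; do
python3 -m handwheel '[[[0,0,0.05,0,0,0,200],[0,0,0.05,0,0,0,200]]]' | egrep 'pos|force'
done
```

```text
eef_pos: [0.4399, -0.2281, 0.0079]
force: [0.9, -0.4, -0.7]
width: 0.0433
gripper_force: 0.0
eef_pos: [0.4398, -0.2282, 0.004]
force: [-0.8, -0.1, 0.3]
gripper_force: 0.0
```

```bash

python3 -m handwheel '[[[0,0,0.04,0,0,0,200],[0,0,0.04,0,0,0,200]]]' | egrep 'pos|force:'
python3 -m handwheel '[[[0,0,0.03,0,0,0,200],[0,0,0.03,0,0,0,200]]]' | egrep 'pos|force:'
python3 - <<'E'
from h import *
S=cams.grab_frame("scene");st=arm.get_state()
np.save("S2.npy",S);p=proj("scene",st["eef_pos"]);print(p,st["width"])
o=p.astype(int)-[50,45]
cv2.imwrite("pics/g4.png",cv2.resize(S[o[1]:o[1]+75,o[0]:o[0]+100],(800,600),interpolation=cv2.INTER_CUBIC));print(o)
E
```

```text
eef_pos: [0.4396, -0.2282, 0.0006]
force: [0.6, 0.5, -0.1]
gripper_force: 0.0
eef_pos: [0.4396, -0.2282, -0.0019]
force: [0.8, 0.4, -0.5]
gripper_force: 0.0
[388.71151114 236.62021261] 0.018779815545820918
[338 191]
```

View pics/g4.png

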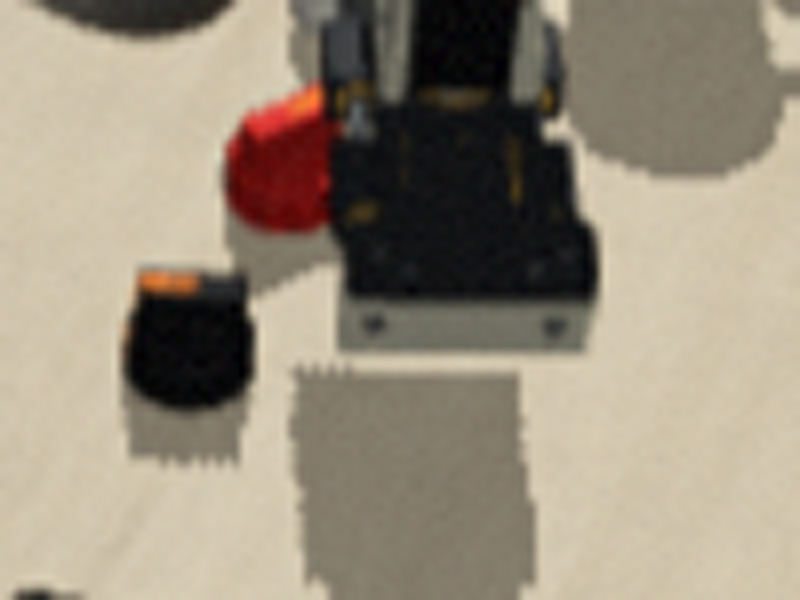

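The desk isn't touched even at a reported z of -2 mm, so the tip really is higher. I'll keep descending until contact.

```bash

python3 -m handwheel '[[[0,0,0.07,0,0,0,220],[0,0,0.07,0,0,0,220]]]' | egrep 'pos|force:'
python3 -m handwheel '[[[0,0,0.05,0,0,0,220],[0,0,0.05,0,0,0,220]]]' | egrep 'pos|force:'
python3 -m handwheel '[[[0,0,0.05,0,0,0,220],[0,0,0.05,0,0,0,220]]]' | egrep 'pos|force:|width'
```

```text
eef_pos: [0.4393, -0.2281, -0.0079]
force: [0.1, 0.8, 0.9]
gripper_force: 0.0
eef_pos: [0.4394, -0.2282, -0.0117]
force: [0.3, -0.3, -0.3]
gripper_force: 0.0
eef_pos: [0.4395, -0.2282, -0.0157]
force: [-1.1, 0.1, -0.1]
width: 0.0118
gripper_force: 0.0
```

```bash

python3 -m handwheel '[[[0,0,0.04,0,0,0,220],[0,0,0.04,0,0,0,220]]]' | egrep 'pos|force:'
python3 -m handwheel '[[[0,0,0.03,0,0,0,220],[0,0,0.03,0,0,0,220]]]' | egrep 'pos|force:|width'
```

```text
eef_pos: [0.4396, -0.2282, -0.0188]
force: [0.9, 0.1, 0.2]
gripper_force: 0.0
eef_pos: [0.4396, -0.2282, -0.0211]
force: [0.2, 1.2, 0.0]
width: 0.0119
gripper_force: 0.0
```

```bash

python3 -m handwheel '[[[0,0,0.025,0,0,0,220],[0,0,0.025,0,0,0,220]]]' | egrep 'pos|force:'
python3 -m handwheel '[[[0,0,0.025,0,0,0,220],[0,0,0.025,0,0,0,220]]]' | egrep 'pos|force:'
```

```text
eef_pos: [0.4396, -0.2282, -0.0231]
force: [-0.8, -0.0, -0.0]
gripper_force: 0.0
eef_pos: [0.4396, -0.2282, -0.0251]
force: [0.2, -0.1, -0.5]
gripper_force: 0.0
```

```bash

python3 -m handwheel '[[[0,0,0.025,0,0,0,220],[0,0,0.025,0,0,0,220]]]' | egrep 'pos|force:'
python3 -m handwheel '[[[0,0,0.025,0,0,0,220],[0,0,0.025,0,0,0,220]]]' | egrep 'pos|force:'
```

```text
eef_pos: [0.4396, -0.2282, -0.0271]
force: [-0.4, 0.4, 0.0]
gripper_force: 0.0
eef_pos: [0.4396, -0.2282, -0.0291]
force: [0.2, 1.6, -0.1]
gripper_force: 0.0
```

```bash

python3 -m handwheel '[[[0,0,0.03,0,0,0,220],[0,0,0.03,0,0,0,220]]]' | egrep 'pos|force:'
python3 -m handwheel '[[[0,0,0.03,0,0,0,220],[0,0,0.03,0,0,0,220]]]' | egrep '^t|pos|force:'
```

```text
eef_pos: [0.4395, -0.2282, -0.0316]
force: [0.5, -0.8, 1.2]
gripper_force: 0.0
t: 8.6
eef_pos: [0.4396, -0.2282, -0.0339]
force: [0.1, 0.4, -0.7]
gripper_force: 0.0
```

```bash

python3 -m handwheel '[[[0,0,0.03,0,0,0,220],[0,0,0.03,0,0,0,220]]]' | egrep 'pos|force:'
python3 -m handwheel '[[[0,0,0.03,0,0,0,220],[0,0,0.03,0,0,0,220]]]' | egrep '^t|pos|force:'
```

```text
eef_pos: [0.4399, -0.2282, -0.0345]
force: [-6.7, 4.6, 23.7]
gripper_force: 12.0
t: 9.1
eef_pos: [0.4399, -0.2283, -0.0347]
force: [-14.3, 10.8, 55.8]
gripper_force: 27.9
```

Contact came at a reported z of about -34 mm, so the true tip height is the reported z plus 34 mm. I'll back off and return to the knob with that correction, plus about 3 mm along tool x seen in the scene view.

```bash

python3 -m handwheel '[[[0,0,-0.7,0,0,0,100],[0,0,-1,0,0,0,100],[0,0,-1,0,0,0,100]]]' 25| egrep '^t|pos|force:'
python3 -m handwheel '[[[-1,0.03,0,0,0,0,100],[-1,0.03,0,0,0,0,100],[-1,0.03,0,0,0,0,100]]]' | egrep '^t|pos|force:|width'
python3 -c "
from h import *
rem([.5137,-.1912,-.0095],np.radians(-155))
S=cams.grab_frame('scene');np.save('S3.npy',S)
p=proj('scene',[.511,-.1925,.04]).astype(int);print(p)
cv2.imwrite('pics/g5.png',cv2.resize(S[p[1]-40:p[1]+20,p[0]-40:p[0]+40],(800,600),interpolation=cv2.INTER_CUBIC))"
```

```text
t: 9.48
eef_pos: [0.4414, -0.2284, 0.0436]
force: [0.5, 0.1, 0.0]
gripper_force: 0.0
t: 9.85
eef_pos: [0.5112, -0.1915, 0.0401]
force: [-0.1, 0.3, -0.5]
width: 0.0527
gripper_force: 0.0
t 9.85 pos [ 0.5112 -0.1915  0.0401] rpy [ 3.1405e+00 -1.8000e-03 -2.7027e+00] F [-0.1  0.3 -0.5] width 0.0527 gf 0.0 
q [ 0.    0.3  -0.47 -0.   -0.81 -1.13] shift [-0.031 -0.011  0.619] turn [ 0.002 -0.004  0.005]
[360 226]
```

View pics/g5.png

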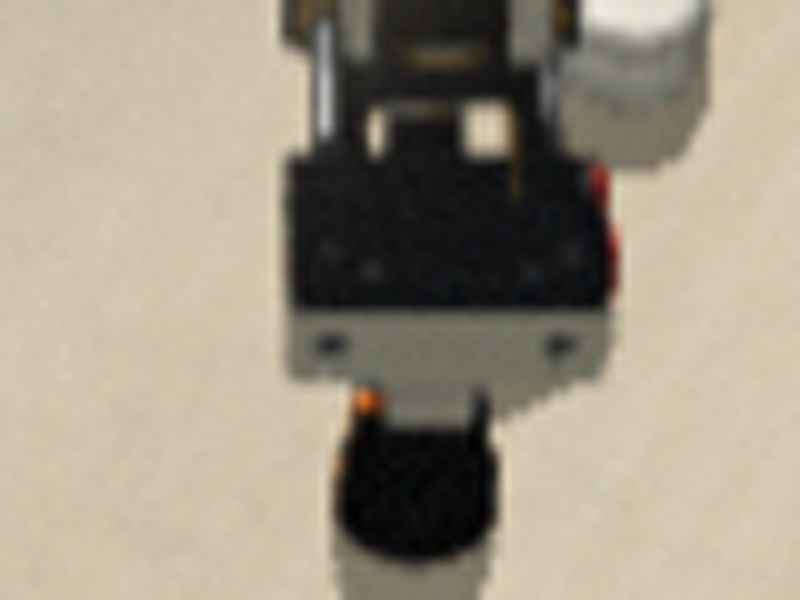

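Nine views used. The finger (x 382–475) sits about 1.5 mm right of the bar's centre (355–490), above the bar. I'll shift slightly and descend in two stages.

```bash

python3 -m handwheel '[[[-0.02,0,0.3,0,0,0,100],[-0.02,0,0.5,0,0,0,100],[-0.02,0,0.5,0,0,0,100],[-0.02,0,0.5,0,0,0,100]]]' 25| egrep '^t|pos|force:'
python3 -c "
from h import *
rem([.5137,-.1912,-.0095],np.radians(-155))"
```

```text
t: 10.4
eef_pos: [0.5126, -0.1917, 0.0018]
force: [-0.2, 0.5, 0.7]
gripper_force: 0.0
t 10.4 pos [ 0.5126 -0.1917  0.0018] rpy [-3.1414 -0.     -2.7039] F [-0.2  0.5  0.7] width 0.0533 gf 0.0 
q [ 0.    0.35 -0.5   0.   -0.72 -1.13] shift [-0.016 -0.     0.141] turn [-0.    -0.     0.003]
```

```bash

python3 -m handwheel '[[[0,0,0.13,0,0,0,100],[0,0,0.13,0,0,0,100]]]' 25| egrep '^t|pos|force:'
python3 -m handwheel '[[[0,0,0,0,0,0,220],[0,0,0,0,0,0,255],[0,0,0,0,0,0,255],[0,0,0,0,0,0,255]]]' 25| egrep '^t|pos|force:|width'
```

```text
t: 10.65
eef_pos: [0.512, -0.1914, -0.0095]
force: [-0.0, 1.4, -0.3]
gripper_force: 0.0
t: 11.15
eef_pos: [0.5127, -0.1914, -0.0088]
force: [0.3, -0.1, -0.7]
width: 0.0192
gripper_force: 0.0
```

```bash

python3 -m handwheel '[[[0,0,0,0,0,0,255],[0,0,0,0,0,0,255],[0,0,0,0,0,0,255]]]' 25| egrep '^t|pos|force:|width'
```

```text
t: 11.52
eef_pos: [0.5127, -0.1914, -0.0089]
force: [0.5, 0.4, 1.0]
width: 0.0136
gripper_force: 25.0
```

Gripped: 13.6 mm opening at 25 N. I'll lift and carry it to above the radio.

```bash

python3 -m handwheel '[[[0,0,-0.3,0,0,0,255],[0,0,-0.7,0,0,0,255],[0,0,-1,0,0,0,255]]]' 40| egrep '^t|pos|width'
python3 -m handwheel '[[[-0.4,0.6,-0.2,0,0,0,255],[-0.65,1,-0.4,0,0,0,255],[-0.65,1,-0.4,0,0,0,255]]]' | egrep '^t|pos'
python3 -m handwheel '[[[-0.4,0.6,0,0,0,0.3,255],[-0.65,1,0,0,0,0.7,255],[-0.65,1,0,0,0,0.7,255]]]' | egrep '^t|pos'
python3 -c "
from h import *
rem([.5615,.210,.12],np.radians(-218.1))"
```

```text
t: 11.9
eef_pos: [0.5127, -0.1915, 0.0722]
width: 0.0139
t: 12.28
eef_pos: [0.527, -0.0949, 0.1044]
t: 12.65
eef_pos: [0.539, -0.001, 0.1025]
t 12.65 pos [ 0.539  -0.001   0.1025] rpy [-3.1416e+00 -7.0000e-04 -3.0546e+00] F [ 0.  -1.1 -0.8] width 0.0135 gf 40.0 
q [ 0.36  0.21 -0.41 -0.   -0.95 -1.85] shift [-0.51   2.603 -0.219] turn [-1.000e-03 -1.000e-03  1.504e+00]
```

```bash

python3 -m handwheel '[[[-0.1,0.6,0,0,0,0.3,255],[-0.2,1,0,0,0,0.7,255],[-0.2,1,0,0,0,0.7,255]]]' | egrep '^t|pos'
python3 -c "
from h import *
rem([.5615,.210,.12],np.radians(-218.1))"
```

```text
t: 13.02
eef_pos: [0.548, 0.0793, 0.1025]
t 13.03 pos [0.548  0.0793 0.1025] rpy [-3.1411e+00 -6.0000e-04  2.8795e+00] F [-0.4  0.  -0.4] width 0.0137 gf 40.0 
q [ 0.5   0.24 -0.38 -0.   -0.95 -2.33] shift [ 0.26   1.621 -0.22 ] turn [-0.001 -0.001  0.806]
```

```bash

python3 -m handwheel '[[[0.1,0.6,0,0,0,0.3,255],[0.16,1,0,0,0,0.7,255],[0.16,1,0,0,0,0.7,255],[0.16,1,0,0,0,0.7,255]]]' | egrep '^t|pos'
python3 -c "
from h import *
rem([.5615,.210,.12],np.radians(-218.1))"
```

```text
t: 13.52
eef_pos: [0.5558, 0.1578, 0.1025]
t 13.53 pos [0.5558 0.1578 0.1025] rpy [-3.1403e+00 -6.0000e-04  2.5320e+00] F [-0.7 -0.6 -0.2] width 0.0133 gf 40.0 
q [ 0.61  0.28 -0.33 -0.   -0.97 -2.8 ] shift [ 0.315  0.576 -0.219] turn [-0.003 -0.001  0.111]
```

```bash

python3 -m handwheel '[[[0.315,0.576,0.2,0,0,0.11,255],[0.315,0.576,0.2,0,0,0.11,255],[0.315,0.576,0.2,0,0,0.11,255]]]' | egrep '^t|pos'
python3 - <<'E'
from h import *
rem([.5615,.210,.085],np.radians(-218.1))
S=np.mean([cams.grab_frame("scene").astype(float) for _ in range(3)],0);T=cams.grab_frame("top");np.save("S4.npy",S)
st=arm.get_state()
b=st["eef_pos"][2]+.0089
p=proj("scene",[.56,.211,b+.01]).astype(int);print("expect knob px",p, proj("scene",[.56,.211,b]),proj("scene",[.56,.211,b+.022]))
a=S[p[1]-33:p[1]+27,p[0]-40:p[0]+40];q=proj("top",[.56,.211,.1]).astype(int)
c=T[q[1]-30:q[1]+30,q[0]-40:q[0]+40]
cv2.imwrite("pics/last.png",np.vstack([cv2.resize(S.astype(np.uint8)[p[1]-30:p[1]+20,p[0]-50:p[0]+50],(700,350)),cv2.resize(T[q[1]-18:q[1]+17,q[0]-50:q[0]+50],(700,245))]))
print(np.array(p)-[50,30],q-[50,18])
E
```

```text
t: 13.9
eef_pos: [0.5618, 0.2101, 0.0868]
t 13.9 pos [0.5618 0.2101 0.0868] rpy [-3.1406e+00 -3.0000e-04  2.4758e+00] F [ 1.3  0.2 -1. ] width 0.0136 gf 40.0 
q [ 0.68  0.32 -0.3  -0.   -0.95 -2.92] shift [ 0.002 -0.004  0.023] turn [-0.002 -0.001 -0.002]
expect knob px [267 317] [268.25854614 319.83639787] [267.4046624  314.12592436]
[217 287] [113 241]
```

View pics/last.png

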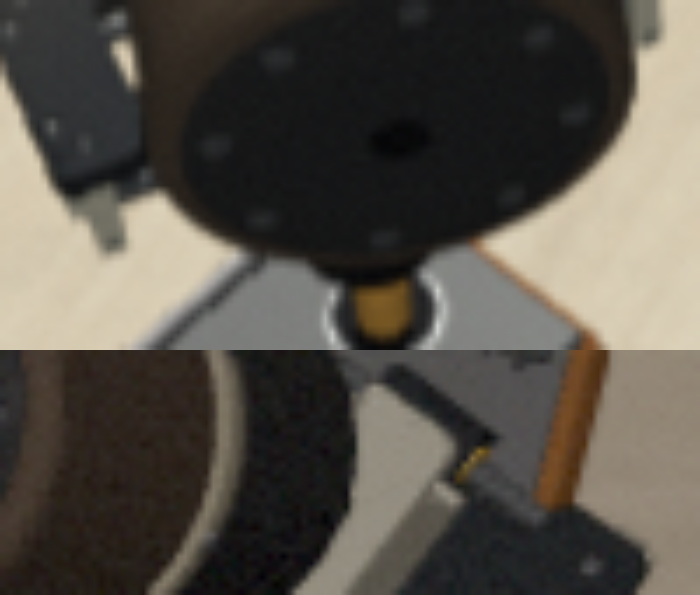

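Last view used. In the scene crop the skirt's lower edge spans x ≈ 310–425, almost directly over the brass shaft at 355–412. I'll measure the offset in the scene view alone by fitting the skirt's lower edge and the disc ring.

```bash
python3 - <<'E'
import numpy as np
S=np.load("S4.npy");np.set_printoptions(linewidth=250)
print("cols",list(range(256,286)));print(np.c_[np.arange(318,342),S.mean(2)[318:342,256:286].astype(int)])
print(np.c_[np.arange(318,342),(S[...,2]-S[...,0])[318:342,262:284].astype(int)])
E
```

```text
cols [256, 257, 258, 259, 260, 261, 262, 263, 264, 265, 266, 267, 268, 269, 270, 271, 272, 273, 274, 275, 276, 277, 278, 279, 280, 281, 282, 283, 284, 285]
[[318  29  23  19  23  20  21  22  21  22  21  22  22  21  20  23  21  21  21  19  21  21  20  21  20  22  20  22  22  20  21]
 [319  25  21  21  23  23  20  23  20  20  23  22  20  22  21  21  24  22  25  21  21  20  22  20  21  22  20  20  20  19  20]
 [320  21  21  22  19  22  21  21  22  22  21  22  21  21  23  32  35  37  33  25  21  21  21  20  20  18  19  21  25  29  49]
 [321  22  20  19  20  19  20  20  22  20  19  20  21  22  24  37  38  37  31  23  19  20  21  19  23  26  32  40  53  68 109]
 [322  29  26  24  24  20  23  20  20  22  23  22  21  21  21  27  30  29  25  24  24  26  25  31  48  65  85 101 110 110 124]
 [323  50  46  39  35  33  25  26  28  27  27  23  25  25  24  28  26  28  29  26  25  21  25  64 102 111 122 132 134 130 120]
 [324 102 101  93  86  75  38  24  25  27  26  27  25  25  24  24  24  24  23  19  16  17  54 110 130 133 132 131 132 131 131]
 [325 128 128 123 119 115  83  37  17  12  16  15  16  
[... 3685 characters left out ...]
4  -1   0   0   2   0   0   1   2]
 [335   0   1   1   0  -1  -2  -1  10  22  33  26  21   4  -3   0   0   0   2   0   0   1   1]
 [336   0   0   1   0   0  -2  -1  -2  -2   3   2   0   0   0   0   1   2   2   1   0   0   0]
 [337   0   1   0   0   1   1   0   0  -1  -1  -2  -2   0   1   1   1   1   0   1   2  -1   0]
 [338   0   0   1   0   1   0   0   0   0  -1   0   0  -1   1   0   1   0   2   0   1   1   1]
 [339   1   1   2   1   0  -1  -1   0   0   0   0  -1   0   0   0   0   0   1   1   0   1   0]
 [340   1   1   0   0  -1  -1   0   0  -1  -1   0  -2   1   1   0   0   1   1   2   2   1   1]
 [341   1   1  -1   0   0  -1  -1   0   0   0  -2  -1   0   0   0   0   0   1   0   1   1   0]]
```

```bash
python3 - <<'E'
from h import *
from scipy.optimize import least_squares
b=.0868+.0089
P=[(261,324.9),(262,325.95),(263,326.5),(264,327),(268,328),(270,327.75),(272,327.5),(273,327.1),(274,326.7),(276,325.2),(277,324.3),(278,323.1)]
for bb in(b,b-.002):
  X=np.array([ray("scene",p,bb)[:2] for p in P]);r=least_squares(lambda c:np.hypot(*(X-c).T)-.022,[.56,.211],loss="soft_l1",f_scale=.0005)
  print("knob",r.x,(r.fun*1000).round(1))
# disc ring from S4
g=np.load("S4.npy").mean(2).astype(np.float32);S0=np.load("S.npy").mean(2).astype(np.float32)
Q=[(264,329),(263.2,331),(263.1,332),(263.2,333),(263.9,334.2),(264.2,335),(265.3,336.1),(265.8,337),(279.2,328),(279.4,329),(279.8,330.5),(279.8,331.5),(279.4,333),(279,334),(278.2,335),(277.6,336),(275.5,337.5)]
for z in(.05,.051):
  X=np.array([ray("scene",p,z)[:2] for p in Q]);r=least_squares(lambda c:np.hypot(*(X-c[:2]).T)-c[2],[.56,.211,.0187],loss="soft_l1",f_scale=.0005)
  print("ring",z,r.x)
E
```

```text
knob [0.5586977  0.20924148] [ 0.1  0.2 -0.1 -0.1  0.1 -0.4  0.1  0.   0.2 -0.2 -0.   0.2]
knob [0.55950573 0.20817538] [ 0.1  0.2 -0.1 -0.1  0.1 -0.4  0.1  0.   0.1 -0.2 -0.   0.2]
ring 0.05 [0.556896   0.20934635 0.018963  ]
ring 0.051 [0.5564979  0.20987774 0.01894506]
```

The knob is about 2 mm off in world x; both fits have residuals of 0.4 mm or less. I'll correct that and descend gently, watching the force.

```bash

python3 -m handwheel '[[[0.02,-0.01,0.1,0,0,0,255],[0.02,-0.01,0.24,0,0,0,255],[0.02,-0.01,0.24,0,0,0,255]]]' | egrep '^t|pos|force:'
python3 -m handwheel '[[[0,0,0.03,0,0,0,255],[0,0,0.03,0,0,0,255]]]' | egrep '^t|pos|force:'
python3 -c "
from h import *
rem([.5597,.2105,.0481],np.radians(-218.1));print(arm.get_state()['moment'])"
```

```text
t: 14.48
eef_pos: [0.5594, 0.2112, 0.0664]
force: [0.1, 0.1, -1.4]
gripper_force: 40.0
t: 14.72
eef_pos: [0.5604, 0.2119, 0.0654]
force: [0.2, 0.5, -0.7]
gripper_force: 40.0
t 14.72 pos [0.5604 0.2119 0.0654] rpy [-3.1415  0.      2.4745] F [ 0.2  0.5 -0.7] width 0.0137 gf 40.0 
q [ 0.69  0.34 -0.32  0.   -0.9  -2.93] shift [-0.004 -0.019  0.216] turn [-0.     0.    -0.004]
[-0.09046176 -0.08508351 -0.0041291 ]
```

```bash

python3 -m handwheel '[[[0,-0.016,0.03,0,0,0,255],[0,-0.016,0.03,0,0,0,255]]]' | egrep 'pos|force:'
python3 -m handwheel '[[[0,0,0.03,0,0,0,255],[0,0,0.03,0,0,0,255]]]' | egrep '^t|pos|force:'
python3 -c "
from h import *
rem([.56,.2105,.0481],np.radians(-218.1));print(arm.get_state()['moment'])"
```

```text
eef_pos: [0.5594, 0.2106, 0.0629]
force: [-0.6, 0.1, -0.3]
gripper_force: 40.0
t: 15.22
eef_pos: [0.5594, 0.2107, 0.0605]
force: [0.7, -0.1, -1.4]
gripper_force: 40.0
t 15.22 pos [0.5594 0.2107 0.0605] rpy [-3.1413e+00 -1.0000e-04  2.4743e+00] F [ 0.7 -0.1 -1.4] width 0.014 gf 40.0 
q [ 0.69  0.35 -0.33 -0.   -0.89 -2.92] shift [-0.007  0.002  0.154] turn [-0.001 -0.    -0.005]
[-0.07629151 -0.06650382 -0.00527774]
```

```bash

python3 -m handwheel '[[[0,0,0.025,0,0,0,255],[0,0,0.025,0,0,0,255]]]' | egrep 'pos|force:'
python3 -c "
from h import *
s=arm.get_state();print(s['moment'])"
```

```text
eef_pos: [0.5601, 0.2108, 0.059]
force: [0.7, -0.4, 1.9]
gripper_force: 40.0
[-0.49648193 -0.41679616  0.00954869]
```

```bash

python3 -m handwheel '[[[0,0,0.025,0,0,0,255],[0,0,0.025,0,0,0,255]]]' | egrep '^t|pos|force:'
python3 -c "
from h import *
s=arm.get_state();print(s['moment'],s['ee_rot'])"
```

```text
t: 15.72
eef_pos: [0.5601, 0.2107, 0.0566]
force: [3.8, -2.7, -0.2]
gripper_force: 40.0
[-1.02708446 -1.66005996  0.09027238] [3.14114044e+00 6.30548045e-04 2.47443340e+00]
```

The bore is 6.5 mm over the shaft with only about 4.6 N sideways along the flat's normal. I'll ease that way and continue.

```bash

python3 -m handwheel '[[[-0.01,0,0,0,0,-0.03,255],[-0.01,0,0.01,0,0,-0.03,255]]]' | egrep '^t|pos|force:'
python3 -c "
from h import *
s=arm.get_state();print(s['moment'],s['ee_rot'])"
python3 -m handwheel '[[[0,0,0.025,0,0,0,255],[0,0,0.025,0,0,0,255]]]' | egrep '^t|pos|force:'
python3 -c "
from h import *
s=arm.get_state();print(s['moment'],s['ee_rot'])"
```

```text
t: 15.98
eef_pos: [0.5601, 0.2102, 0.0558]
force: [2.6, -0.3, 0.6]
gripper_force: 40.0
[-0.6534967  -0.8411527  -0.03536667] [-3.14138813e+00 -2.15323911e-04  2.48960209e+00]
t: 16.23
eef_pos: [0.5601, 0.2103, 0.0536]
force: [1.8, -1.1, -1.0]
gripper_force: 40.0
[-0.53917744 -1.01818192 -0.03339831] [-3.14129725e+00 -1.42499297e-04  2.48932177e+00]
```

```bash

python3 -m handwheel '[[[-0.005,0,0.025,0,0,0.008,255],[-0.005,0,0.025,0,0,0.008,255]]]' | egrep '^t|pos|force:'
python3 -m handwheel '[[[0,0,0.025,0,0,0,255],[0,0,0.025,0,0,0,255]]]' | egrep '^t|pos|force:'
python3 -c "
from h import *
s=arm.get_state();print(s['moment'],s['ee_rot'])"
```

```text
t: 16.48
eef_pos: [0.5601, 0.21, 0.0515]
force: [1.7, 0.1, -1.2]
gripper_force: 40.0
t: 16.73
eef_pos: [0.5602, 0.21, 0.0496]
force: [-0.7, -0.1, -0.2]
gripper_force: 40.0
[-0.14211987 -0.05386891 -0.01630352] [-3.14109798e+00 -3.32103240e-04  2.48537558e+00]
```

```bash

python3 -m handwheel '[[[0,0,0.015,0,0,0,255],[0,0,0.015,0,0,0,255]]]' | egrep '^t|pos|force:'
python3 -m handwheel '[[[0,0,0.015,0,0,0,255],[0,0,0.015,0,0,0,255]]]' | egrep '^t|pos|force:'
python3 -c "
from h import *
s=arm.get_state();print(s['moment'],s['ee_rot'])"
```

```text
t: 16.98
eef_pos: [0.5604, 0.21, 0.0485]
force: [-0.5, -0.3, -0.5]
gripper_force: 40.0
t: 17.23
eef_pos: [0.5606, 0.2101, 0.0477]
force: [-1.6, -0.8, 2.0]
gripper_force: 40.0
[-0.09064026  0.32751815  0.02512239] [3.14139547e+00 1.42553101e-04 2.48548635e+00]
```

Seated: contact starts at a reported z of 47.7 mm (48.1 predicted), with no side load. Now pressing against the spring.

```bash

python3 -m handwheel '[[[0,0,0.015,0,0,0,255],[0,0,0.03,0,0,0,255],[0,0,0.03,0,0,0,255]]]' | egrep '^t|pos|force:'
python3 -m handwheel '[[[0,0,0.015,0,0,0,255],[0,0,0.015,0,0,0,255],[0,0,0.015,0,0,0,255]]]' | egrep '^t|pos|force:|width'
python3 -c "
from h import *
s=arm.get_state();print(s['moment'],s['ee_rot'],s['force'])"
```

```text
t: 17.6
eef_pos: [0.5606, 0.2101, 0.0452]
force: [-1.2, -0.2, 5.6]
gripper_force: 40.0
t: 17.98
eef_pos: [0.5607, 0.2101, 0.0442]
force: [-2.1, -0.5, 6.4]
width: 0.0136
gripper_force: 40.0
[-0.20620901  0.76101752  0.03158544] [3.14132332e+00 1.85060650e-04 2.48548138e+00] [-2.14901282 -0.52145708  6.43499945]
```

```bash

python3 -m handwheel '[[[0,0,0.006,0,0,0,255],[0,0,0.006,0,0,0,255],[0,0,0.006,0,0,0,255],[0,0,0.006,0,0,0,255],[0,0,0.006,0,0,0,255]]]' | egrep '^t|pos|force:|width'
python3 -c "
from station import arm
for _ in range(1): print(arm.get_state()['force'],arm.get_state()['t'])
print(arm.job_done())"
```

```text
t: 18.6
eef_pos: [0.5607, 0.2101, 0.0438]
force: [-2.3, -0.5, 7.0]
width: 0.0138
gripper_force: 40.0
[-2.27781972 -0.45017854  7.03432859] 18.6
the job is handed in; nothing more can be done
None
```

The knob is fully home on the D-shaft and was handed in at 18.6 s, still gripped and pressed down about 4 mm by height and spring force (7 N; on past 2.5 mm); one desk touch, made to find the true fingertip height, peaked at about 56 N through the fingertips.

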